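# Load a jar into the sample feed lane and latch its gate

## Task

Stand the small white screw-cap jar upright inside the feed lane, between the two rails and clear of the gate's path, and let go of it. Then push the yellow gate across the mouth of the lane until it is fully home and the spring catch has snapped down behind its tooth. Leave the glass vial and the brown dropper bottle standing where they are.

Things in the scene. Friction and masses are not known exactly. Their poses are not given: they have to be found in the camera images.
- lane: Metal feed lane fixed to the worktop. Origin on the worktop at the centre of its mouth, under the gate; +x runs into the lane, +y to the side where the open gate is parked. Rails 22 mm high, inner faces at y = -23 and +23 mm, run from x = 8 to 126 mm; rubber face of the end stop at x = 113 mm. Flared guides, 22 mm high, in front of the mouth reach to x = -50 mm, y = -48 to +48 mm.
- lane_bay (a point): Point on the worktop in the middle of the lane, at lane x = 62 mm, y = 0; axes parallel to the lane's. A good place for the jar. The lane has no floor of its own: the jar stands on the worktop.
- gate (a joint): Travel of the yellow gate, m, along the lane's -y: 0 open, 0.092 home (hard stop); starts at 0 to 0.022. Plate 85 mm long, 8 mm thick, 34 mm high; its leading end is at lane y = 45 mm minus the travel. Friction about 3 N; from about 0.075 its ramped tooth lifts the catch and the push rises to 7 to 10 N; the catch drops behind the tooth at about 0.0905 and keeps the gate from sliding back.
- push_plate (a point): Centre of the pushing face of the black plate that stands at the gate's trailing end and moves with it, at z = 60 mm. The face looks along lane +y, is 30 mm wide (along lane x) and spans z = 36 to 76 mm; plate 8 mm thick. The gate guide under it (lane x -10 to +10 mm, y 24 to 140 mm) is 30 mm high.
- catch (a joint): Lift of the spring catch (vertical pin with red knob), m: 0 = fully down, at most 0.012, about 0.008 while it rides on the gate's tooth. It is down both before the gate reaches it and after it has snapped behind the tooth. Its spring presses down with 3 to 6 N.
- catch_knob (a point): Top centre of the red knob of the catch, 18 mm across, 79 mm above the worktop when down, at lane x = 0, y = -30 mm. The dark catch post that carries it (lane x -10 to +10 mm, y -57 to -23 mm) is 59 mm high, 65 mm round the pin.
- jar: Small white screw-cap jar, 40 mm tall: body 28 mm across to a height of 28 mm, ribbed cap 31 mm across above it. Loose, about 20 g, origin at the centre of its underside, z up.
- vial: Bystander: clear glass vial with white cap and brown contents, 25 mm across, 52 mm tall, standing loose; origin at the centre of its underside.
- dropper: Bystander: brown dropper bottle with black rubber bulb, 32 mm across, 97 mm tall, standing loose; origin at the centre of its underside.
Mind the look-alikes: they are no part of the job. What is shaped like the jar but green or pink is not meant.

How it is judged (in metres and radians):
On the way, in this order (a step that is already met when the one before it is completed fails the run):
1. the jar stands released in the lane while the gate is still open (x of jar in the frame of lane between 0.018 and 0.101 m and y of jar in the frame of lane between -0.012 and 0.012 m and height (world z) of jar below 0.004 m and angle between jar's own z axis and vertical below 0.15 rad and contact force between the fingers and jar below 0.05 N and value of joint gate below 0.05 m), for 0.2 s.
2. the gate is home and the catch has dropped behind its tooth (value of joint gate above 0.0885 m and value of joint catch below 0.002 m), for 0.2 s.
At the end, for the whole second after the job is handed in: The gate has travelled over 88.5 mm and the catch is down (under 2 mm); the jar stands upright (0.15 rad) at rest on the worktop between the rails (lane x 16 to 101 mm, y within 12 mm); vial and dropper bottle stand upright within 20 mm of their starts (all of step 2 and x of jar in the frame of lane between 0.016 and 0.101 m and y of jar in the frame of lane between -0.012 and 0.012 m and height (world z) of jar below 0.004 m and angle between each of jar, vial, dropper's own z axis and vertical below 0.15 rad and linear speed of jar below 0.02 m/s and distance of each of vial, dropper from where it was at the start of the episode below 0.02 m); the robot touches nothing.
It fails at once if the vial or the dropper bottle is knocked over or moved more than 30 mm (distance of any of vial, dropper from where it was at the start of the episode above 0.03 m or angle between any of vial, dropper's own z axis and vertical above 0.5 rad).
It also fails if it takes over 50 s, if anything falls off the work surface, if the arm or the gripper's body presses on something with over 40 N, if the wrist force passes 120 N, or if a joint passes its speed limit or range.

## Robot

A 6-joint arm with a two-finger parallel gripper is mounted at the origin on a cart in front of the work surface, level with it; the furniture and walls round the work are solid. World frame = base frame: x ahead of the robot, y to its left, z up, the work surface at z = 0. Lengths are in mm, angles in degrees, forces in N, time in s.
With the tool pointing down it reaches from about 350 to 850 mm from the base axis. Payload 8.1 kg.
Tool frame: the origin (TCP) lies on the mounting face of the last link; the fingertips stand 173 mm ahead of it and the grasp point (between the pads) lies 155 mm ahead of it; z points along the fingers, y is the direction in which the jaws open and shut (so a half turn about z gives the same grasp; the last joint's range is limited). The gripper opens to 85 mm and grips with 20 to 120 N. Pads are 22 mm wide; open, the fingers measure 114 mm over their backs; the gripper's body (76 mm by 85 mm) begins 54 mm behind the grasp point. The pads swing forward as they close: fully open they stand 13 mm farther back than shut.
Start: joints at [60.367, 7.471, 85.268, -0, 87.261, -4.893], TCP at [251.084, 544.944, 404.692] pointing down, gripper open.
Joint ranges: [-169.43, 169.43], [-51.17, 129.36], [1.28, 143.12], [-76.62, 256.62], [0, 156.53], [-152.29, 152.29]. Speed limits (degrees/s): [136.94, 136.94, 159.86, 180, 180, 180].

## Interface

Orientations are given as [roll, pitch, yaw] about the fixed x, y, z axes, in that order (R = Rz(yaw) Ry(pitch) Rx(roll)).
In Python, from bench import * gives the robot as it stands.
- The arm moves only by the shell command python3 -m jog 'ROWS' [FORCE]. ROWS is JSON, a list of rows, each an object of numbers: "tx", "ty", "tz": the shift along the tool's x, y, z as a fraction of full scale; "ax", "ay", "az": the turn, a rotation vector about the tool's x, y, z as a fraction of full scale; "hand": the opening, from 0 (shut) to 1 (fully open). A call has 1 to 5 rows; each row is the pose to reach, as a shift and turn from the pose commanded when the call began, along the tool's axes at that moment; what a row does not reach only later rows make up. Full scale, the value 1, is 150 mm for a shift and 45 degrees for a turn. A row lasts 1/12 s, in which the tool goes at most 41.7 mm and 7.16 degrees, less where a joint would pass 70% of its speed; a pose out of reach is approached as far as the arm can. A call with a number of a shift or a turn outside -1 to 1 is refused whole. A call with a gripper value outside its range is refused whole. The fingers move at their own pace and stop on an object; FORCE is the grip in N (left out, the last holds). Time passes only in rows, so rows that repeat a pose let the fingers close. It gives the time, the measured TCP pose, the force and the opening at its end, in the units of the state.
- sense(): the state, without advancing time (a new reading comes with each control period).
- snapshot(name): name is "scene" or "top" or "wrist"; returns a dict with "pixels" (400x640x3 uint8, red, green, blue), "z_map" (400x640 float32, mm along the optical axis (not along the pixel's ray), 0 where there is no reading), "intrinsics" (3x3 intrinsics, pixels), "D" ([k1, k2, p1, p2, k3] as OpenCV has them; the pictures are not rectified), "R" (3x3) and "t" (3): a world point X has camera coordinates R X + t. Camera axes: x right, y down, z forward; pixel columns grow to the right and rows downward; lengths in mm; the calibration is good to about 2 mm. A picture is of the moment at which its call begins.
- hand_in(): hands the job in, once; it reports no verdict.
The state is a dict: "time": time; "joint_pos": joint angles; "qd": joint speeds; "joint_efforts": joint torques, N m; "tool_pos": TCP position; "tcp_rot": TCP orientation; "ft_force": force on the tool from outside, world axes, zero at the start; "wrist_torque": the same for the moment, N m; "finger_gap": finger opening in mm.
Only numpy, scipy, OpenCV 4.12 (cv2) and the standard library are available. Lean on these libraries where they do the work, as an engineer would, in place of code of your own. Each camera call takes 0.05 s, during which the arm holds its last target.

## Working session

There is one attempt and no reset: what is moved stays moved. The work goes in short steps, Python scripts to look and compute and a shell command to move; the robot and the scene stay as the last step left them, time stands still between calls to the robot, and variables do not carry over. Pictures are saved under pics/ and viewed, and the job is handed in when it is done.

```bash
mkdir -p pics; ls; python3 - <<'E'
from bench import *
import cv2,numpy as np
s=sense();print(s)
for n in ("scene","top","wrist"):
    d=snapshot(n);np.savez(f'pics/{n}0.npz',**d)
    cv2.imwrite(f'pics/{n}0.png',cv2.cvtColor(d['pixels'],cv2.COLOR_RGB2BGR))
    print(n,d['intrinsics'].tolist(),d['D'],(-d['R'].T@d['t']).tolist())
E
```

```text
pics
{'time': 0.0, 'joint_pos': array([ 6.03691025e+01,  7.51591748e+00,  8.53305844e+01, -1.85267062e-04,
        8.72617761e+01, -4.89400348e+00]), 'qd': array([-0.02337841,  0.0440715 ,  0.01692266, -0.11237727,  0.13134534,
       -0.02303802]), 'joint_efforts': array([ 8.42570813e-06, -5.69420421e+01, -5.00546980e+01, -3.46698980e-04,
        1.52079243e-02, -5.22510709e-05]), 'tool_pos': array([250.94364463, 544.74295181, 403.62318379]), 'tcp_rot': array([-1.79892101e+02, -9.05310827e-03,  1.55263106e+02]), 'ft_force': array([ 0.74901446, -1.099926  ,  0.19666626]), 'wrist_torque': array([0.00192567, 0.00757405, 0.04634056]), 'finger_gap': 85.68226562637204}
scene [[506.1309241420778, 0.0, 331.41143940280097], [0.0, 506.1309241420778, 200.99397527271432], [0.0, 0.0, 1.0]] [-0.10537172  0.          0.          0.          0.        ] [-234.52861949400994, 454.4294002762365, 515.9386317235446]
top [[519.6505679910716, 0.0, 321.35023420916247], [0.0, 519.6505679910716, 188.96509853094167], [0.0, 0.0, 1.0]] [-0.06720349  0.          0.          0.          0.        ] [460.34943872817666, -6.5686668005832125, 1172.2588358232697]
wrist [[352.37862785852553, 0.0, 322.1919030457007], [0.0, 352.37862785852553, 201.55209513814896], [0.0, 0.0, 1.0]] [-0.00965344  0.          0.          0.          0.        ] [187.5652334130736, 573.4532094502251, 373.49785945215046]
```

View pics/scene0.png

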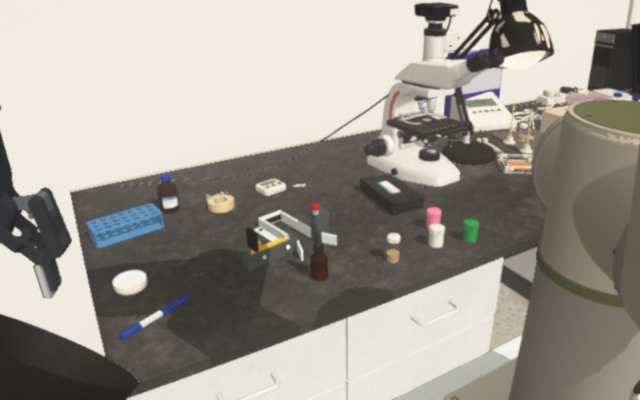

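View pics/top0.png

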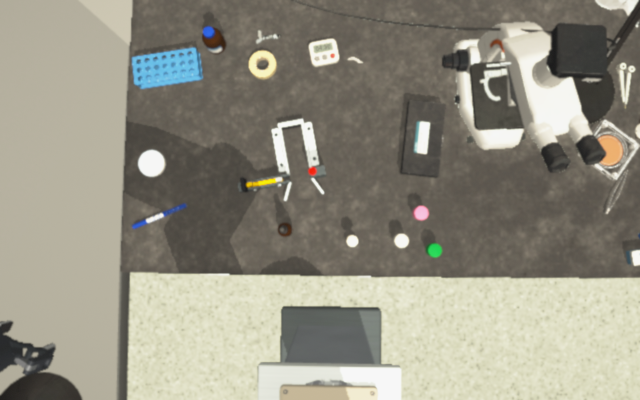

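View pics/wrist0.png

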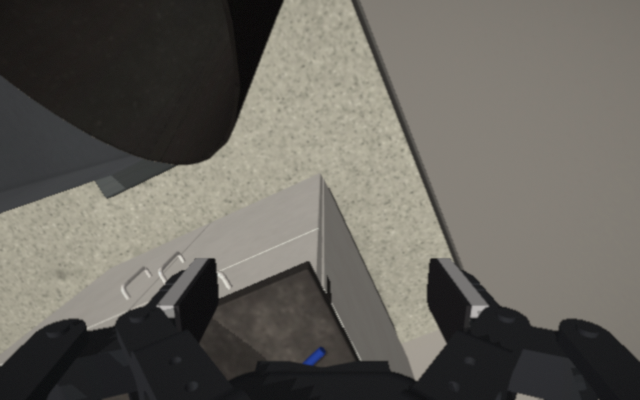

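The top view shows the white jar at (401,241), the pink one at (421,213), the green one at (435,250), the vial at (352,241) and the dropper at (285,229). The lane is around (297,150), the yellow gate at (265,183), the push plate at (244,185) and the red knob at (312,171).

```bash
cat > h.py <<'E'
import numpy as np,cv2
def load(n): return dict(np.load(f'pics/{n}.npz'))
def ray(d,uv):
    p=cv2.undistortPoints(np.array(uv,float).reshape(-1,1,2),d['intrinsics'],d['D']).reshape(-1,2)
    c=np.c_[p,np.ones(len(p))]
    return -d['R'].T@d['t'], c@d['R']
def onplane(d,uv,z):
    o,r=ray(d,uv); return o+r*((z-o[2])/r[:,2])[:,None]
def depthpts(d,uv):
    uv=np.array(uv); o,r=ray(d,uv); zz=d['z_map'][uv[:,1].astype(int),uv[:,0].astype(int)]
    return o+r*zz[:,None]
def tri(d1,u1,d2,u2):
    o1,r1=ray(d1,[u1]);o2,r2=ray(d2,[u2]);A=np.c_[r1[0],-r2[0]]
    s,res,_,_=np.linalg.lstsq(A,o2-o1,rcond=None)
    a=o1+s[0]*r1[0];b=o2+s[1]*r2[0];return (a+b)/2,np.linalg.norm(a-b)
def proj(d,X):
    return cv2.projectPoints(np.array(X,float).reshape(-1,1,3),cv2.Rodrigues(d['R'])[0],d['t'],d['intrinsics'],d['D'])[0].reshape(-1,2)
def blobs(d,lo,hi,amin=8):
    hsv=cv2.cvtColor(d['pixels'],cv2.COLOR_RGB2HSV); m=cv2.inRange(hsv,np.array(lo),np.array(hi))
    n,l,st,c=cv2.connectedComponentsWithStats(m)
    return [(c[i].round(1).tolist(),st[i].tolist()) for i in range(1,n) if st[i,4]>=amin],m
E
python3 - <<'E'
from h import *
for n,(x,y,w,h) in (('top0',(225,100,230,160)),('scene0',(220,180,280,120))):
    d=load(n);im=d['pixels'][y:y+h,x:x+w,::-1]
    f=min(800//w,600//h); cv2.imwrite(f'pics/{n}z.png',cv2.resize(im,None,fx=f,fy=f,interpolation=cv2.INTER_CUBIC));print(f)
    for nm,lo,hi in (('yellow',(18,130,90),(35,255,255)),('red',(0,180,90),(6,255,255)),('green',(50,150,60),(75,255,255)),('white',(0,0,190),(179,60,255))):
        print(n,nm,[b for b in blobs(d,lo,hi,8)[0] if x<b[0][0]<x+w and y<b[0][1]<y+h])
E
```

```text
3
top0 yellow [([260.1, 182.6], [246, 178, 30, 10, 151])]
top0 red [([312.0, 170.8], [309, 167, 7, 8, 42])]
top0 green [([433.8, 249.8], [427, 243, 15, 14, 158])]
top0 white [([294.0, 143.3], [271, 119, 48, 55, 1027]), ([422.4, 137.5], [415, 121, 15, 33, 361]), ([278.6, 178.9], [276, 177, 6, 5, 27]), ([317.3, 185.5], [311, 178, 13, 16, 57]), ([287.1, 191.3], [284, 182, 7, 19, 61]), ([420.9, 213.8], [416, 210, 11, 9, 76]), ([351.8, 240.7], [346, 235, 12, 12, 115]), ([401.1, 240.5], [394, 234, 15, 14, 166])]
2
scene0 yellow [([269.5, 243.7], [258, 238, 31, 13, 151]), ([252.4, 251.8], [251, 250, 5, 5, 17])]
scene0 red [([315.2, 206.0], [312, 204, 7, 5, 33])]
scene0 green []
scene0 white [([272.1, 187.6], [256, 180, 30, 15, 223]), ([389.4, 186.5], [381, 181, 18, 12, 102]), ([297.2, 185.0], [295, 184, 5, 3, 9]), ([276.0, 220.4], [259, 210, 39, 28, 185]), ([437.3, 234.0], [429, 223, 16, 24, 257]), ([266.4, 234.1], [255, 227, 23, 14, 122]), ([328.9, 238.0], [322, 233, 15, 11, 123]), ([393.6, 237.5], [388, 233, 12, 10, 103]), ([300.3, 249.8], [297, 241, 6, 19, 41]), ([287.6, 246.5], [286, 245, 4, 4, 11])]
```

View pics/top0z.png

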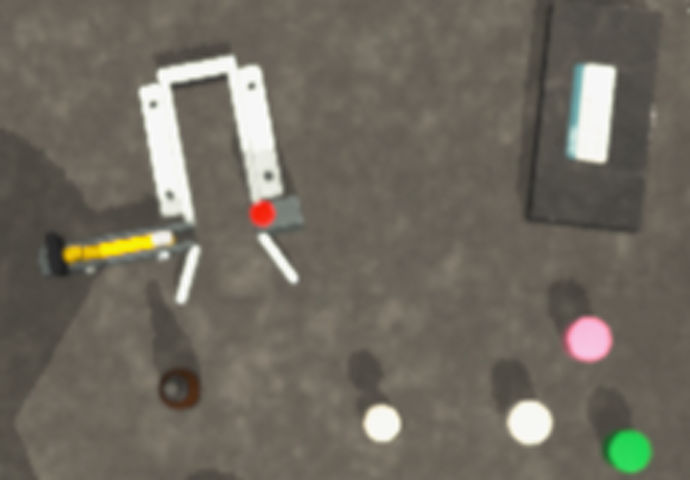

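View pics/scene0z.png

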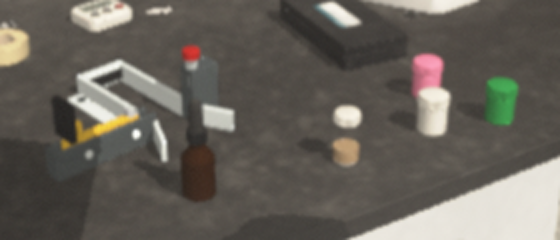

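```bash
python3 - <<'E'
from h import *
t=load('top0');s=load('scene0')
print('knob',tri(t,(312,170.8),s,(315.2,207)))
print('jar top plane40',onplane(t,[(401.1,240.5)],40),depthpts(t,[(401,240)]))
print('vial',onplane(t,[(351.8,240.7)],52),depthpts(t,[(352,241)]))
print('dropper',onplane(t,[(285,229.5)],90),depthpts(t,[(285,229)]))
print('green,pink',onplane(t,[(433.8,249.8),(421,213)],40))
print('jar top scene', depthpts(s,[(437,229)]))
# jar cap top scene centre approx
# lane: rail top points at z~22 by depth
x,y,w,h=265,110,65,75
uu,vv=np.meshgrid(np.arange(x,x+w),np.arange(y,y+h));uv=np.c_[uu.ravel(),vv.ravel()]
P=depthpts(t,uv)
hsv=cv2.cvtColor(t['pixels'],cv2.COLOR_RGB2HSV)
m=(hsv[uv[:,1],uv[:,0],2]>170)&(hsv[uv[:,1],uv[:,0],1]<60)
Z=P[m][:,2];print('rail z',np.percentile(Z,[5,25,50,75,95]))
E
```

```text
knob (array([576.76943219,  39.9962481 ,  73.3052364 ]), np.float64(2.5459433362589428))
jar top plane40 [[ 431.28732535 -152.74661809   40.        ]] [[ 432.29578118 -152.88534494   37.20939069]]
vial [[429.87742867 -45.55632722  52.        ]] [[429.18772572 -46.05926083  50.06732355]]
dropper [[452.24504723  94.89026672  90.        ]] [[453.26580572  95.16471687  87.26421537]]
green,pink [[ 412.0069012  -223.64334421   40.        ]
 [ 491.34193136 -195.79821411   40.        ]]
jar top scene [[ 422.6461261  -148.68561034   40.54077026]]
rail z [-2.09214088  1.15920829  4.04920854 20.10269735 24.54623526]
```

```bash
cat > plan.py <<'E'
import sys,numpy as np
from scipy.spatial.transform import Rotation as R
from bench import sense
x,y,z,yaw=map(float,sys.argv[1:5]); s=sense()
Rc=R.from_euler('xyz',s['tcp_rot'],degrees=True); T=R.from_euler('xyz',[180,0,yaw],degrees=True)
d=Rc.inv().apply(np.array([x,y,z])-s['tool_pos']); rv=(Rc.inv()*T).as_rotvec(degrees=True)
print('t',(d/150).round(4),'a',(rv/45).round(4),'n',np.linalg.norm(d)/41.7,np.linalg.norm(rv)/7.16)
print(s['tool_pos'].round(1),s['tcp_rot'].round(2),s['ft_force'].round(1),round(s['time'],2))
E
python3 plan.py 560 90 380 100; python3 -m jog --help | head -20
```

```text
t [-3.1399 -1.8914  0.1614] a [-1.800e-03  7.000e-04  1.228e+00] n 13.198241744288527 7.718017570128424
[251.  544.8 403.9] [-1.7992e+02 -1.0000e-02  1.5526e+02] [0.7 0.1 0.1] 0.15invalid input: not JSON, or not a number
```

```bash
python3 -m jog '[{"tx":-1,"ty":-0.6,"az":0.8},{"tx":-1,"ty":-0.6,"az":0.8},{"tx":-1,"ty":-0.6,"az":0.8},{"tx":-1,"ty":-0.6,"az":0.8},{"tx":-1,"ty":-0.6,"az":0.8}]'; python3 plan.py 560 90 380 100
```

```text
t [-3.1399 -1.8914  0.1614] a [-1.800e-03  7.000e-04  1.228e+00] n 13.198241744288527 7.718017570128424
[251.  544.8 403.9] [-1.7992e+02 -1.0000e-02  1.5526e+02] [0.7 0.1 0.1] 0.15invalid input at $[0]: expected keys tx, ty, tz, ax, ay, az, hand
```

All keys are required.

```bash
python3 -m jog '[{"tx":-1,"ty":-0.6,"tz":0,"ax":0,"ay":0,"az":0.8,"hand":1},{"tx":-1,"ty":-0.6,"tz":0,"ax":0,"ay":0,"az":0.8,"hand":1},{"tx":-1,"ty":-0.6,"tz":0,"ax":0,"ay":0,"az":0.8,"hand":1},{"tx":-1,"ty":-0.6,"tz":0,"ax":0,"ay":0,"az":0.8,"hand":1},{"tx":-1,"ty":-0.6,"tz":0,"ax":0,"ay":0,"az":0.8,"hand":1}]'; python3 plan.py 560 90 380 100
```

```text
time: 0.57
tool_pos: [352.3, 396.3, 404.4]
tcp_rot: [-180.0, 0.1, 118.9]
ft_force: [0.1, -0.3, -1.1]
finger_gap: 85.6
t [-2.4569  0.2253  0.1687] a [2.000e-04 3.300e-03 4.201e-01] n 8.895560035385998 2.640412837063051
[352.3 396.3 404.4] [-1.7998e+02  1.5000e-01  1.1890e+02] [ 0.1 -0.3 -1.1] 0.57
```

```bash
python3 -m jog '[{"tx":-1,"ty":0.1,"tz":0.1,"ax":0,"ay":0,"az":0.42,"hand":1},{"tx":-1,"ty":0.1,"tz":0.1,"ax":0,"ay":0,"az":0.42,"hand":1},{"tx":-1,"ty":0.1,"tz":0.1,"ax":0,"ay":0,"az":0.42,"hand":1},{"tx":-1,"ty":0.1,"tz":0.1,"ax":0,"ay":0,"az":0.42,"hand":1},{"tx":-1,"ty":0.1,"tz":0.1,"ax":0,"ay":0,"az":0.42,"hand":1}]'; python3 plan.py 540 120 380 100
```

```text
time: 0.98
tool_pos: [438.6, 273.2, 388.7]
tcp_rot: [-180.0, 0.1, 100.3]
ft_force: [0.5, 0.1, 0.5]
finger_gap: 85.4
t [-1.1256  0.4831  0.06  ] a [-0.0009  0.0029  0.006 ] n 4.411213157305821 0.04214927027415574
[438.6 273.2 388.7] [-1.7996e+02  1.3000e-01  1.0027e+02] [0.5 0.1 0.5] 0.98
```

```bash
python3 -m jog '[{"tx":-1,"ty":0.48,"tz":0.05,"ax":0,"ay":0,"az":0,"hand":1},{"tx":-1,"ty":0.48,"tz":0.05,"ax":0,"ay":0,"az":0,"hand":1},{"tx":-1,"ty":0.48,"tz":0.05,"ax":0,"ay":0,"az":0,"hand":1},{"tx":-1,"ty":0.48,"tz":0.05,"ax":0,"ay":0,"az":0,"hand":1},{"tx":-1,"ty":0.48,"tz":0.05,"ax":0,"ay":0,"az":0,"hand":1}]'; python3 - <<'E'
from bench import *
import cv2,numpy as np
d=snapshot('wrist');np.savez('pics/wrist1.npz',**d)
cv2.imwrite('pics/wrist1.png',cv2.cvtColor(d['pixels'],cv2.COLOR_RGB2BGR))
print(-d['R'].T@d['t'],d['R'],sense()['tool_pos'])
E
```

```text
time: 1.4
tool_pos: [537.4, 137.7, 381.5]
tcp_rot: [180.0, 0.2, 100.3]
ft_force: [0.2, 0.9, -0.6]
finger_gap: 85.5
[524.38020339 205.35606882 351.05452202] [[ 9.83892872e-01  1.78758446e-01 -4.84807429e-04]
 [ 1.72004533e-01 -9.45973645e-01  2.74860516e-01]
 [ 4.86750237e-02 -2.70516691e-01 -9.61483989e-01]] [536.13070635 140.00570171 381.51957628]
```

View pics/wrist1.png

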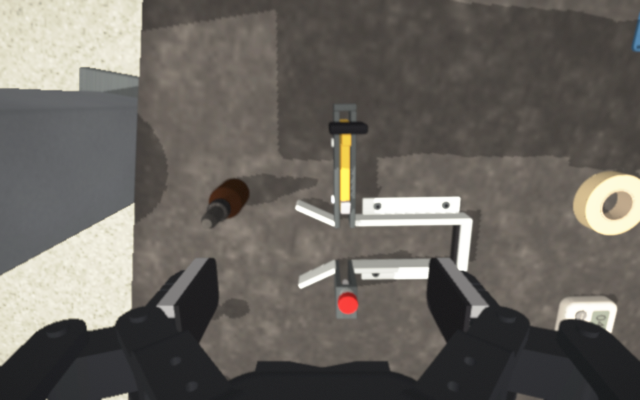

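The wrist view shows the lane from x≈355 to 470, with the rails' inner edges near v≈226 and 262, the knob at (347,303), the push plate at (348,128), the gate and the dropper. I'll zoom in.

```bash
python3 - <<'E'
from h import *
d=load('wrist1');x,y,w,h=290,95,200,230
cv2.imwrite('pics/wrist1z.png',cv2.resize(d['pixels'][y:y+h,x:x+w,::-1],None,fx=2.6,fy=2.6,interpolation=cv2.INTER_CUBIC))
t=load('top0')
print('red',blobs(d,(0,180,90),(6,255,255))[0]);print('yel',blobs(d,(18,130,90),(35,255,255))[0])
print(tri(d,(347.3,303),t,(312,170.8)))
for u in (370,400,430):
  P=depthpts(d,[(u,v) for v in range(196,284,3)])
  print(u,[(v,round(p[2]),int(d['pixels'][v,u].mean())) for v,p in zip(range(196,284,3),P)])
E
```

```text
red [([347.5, 302.6], [339, 293, 19, 20, 287])]
yel [([343.5, 120.1], [340, 119, 8, 3, 22]), ([344.6, 166.1], [340, 133, 11, 68, 689])]
(array([576.78774079,  40.89956457,  77.43191487]), np.float64(0.3643015315622284))
370 [(196, 1, 81), (199, 2, 230), (202, 3, 241), (205, 4, 241), (208, 4, 239), (211, 3, 238), (214, 3, 206), (217, 12, 159), (220, 21, 241), (223, 22, 254), (226, 1, 157), (229, 1, 103), (232, 1, 105), (235, 1, 102), (238, 2, 97), (241, 0, 98), (244, 0, 102), (247, 1, 103), (250, 1, 107), (253, 1, 103), (256, 1, 79), (259, 0, 116), (262, 8, 157), (265, 14, 159), (268, 21, 209), (271, 23, 234), (274, 3, 234), (277, 3, 234), (280, 1, 93), (283, 1, 77)]
400 [(196, 2, 134), (199, 3, 254), (202, 4, 255), (205, 2, 255), (208, 3, 255), (211, 4, 254), (214, 4, 190), (217, 13, 159), (220, 21, 250), (223, 21, 254), (226, 0, 126), (229, 0, 101), (232, 1, 99), (235, 0, 97), (238, 1, 101), (241, 1, 101), (244, 1, 103), (247, 2, 108), (250, 0, 90), (253, 0, 79), (256, -1, 73), (259, 2, 128), (262, 9, 159), (265, 16, 158), (268, 21, 249), (271, 24, 254), (274, 4, 255), (277, 4, 254), (280, 0, 107), (283, -1, 105)]
430 [(196, 0, 143), (199, 4, 254), (202, 4, 255), (205, 3, 255), (208, 3, 255), (211, 6, 254), (214, 4, 177), (217, 13, 162), (220, 21, 253), (223, 22, 253), (226, 1, 112), (229, 1, 97), (232, 0, 97), (235, 2, 103), (238, 1, 104), (241, 0, 104), (244, 0, 105), (247, 2, 103), (250, 1, 100), (253, 0, 100), (256, 1, 94), (259, 223, 79), (262, 224, 51), (265, 223, 34), (268, 224, 37), (271, 223, 34), (274, 225, 30), (277, 225, 27), (280, 224, 27), (283, 225, 26)]
```

View pics/wrist1z.png

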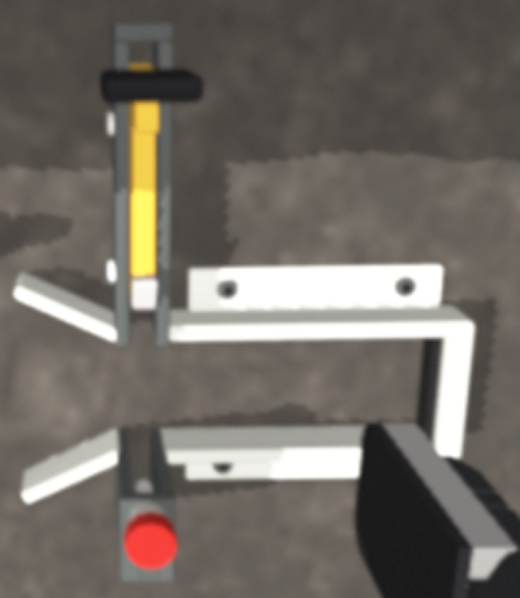

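```bash
python3 - <<'E'
from h import *
d=load('wrist1');t=load('top0');g=d['pixels'].mean(2)
def edge(u,v0,v1,thr,rise):
    for v in range(v0,v1):
        a,b=g[v,u],g[v+1,u]
        if (a-thr)*(b-thr)<=0 and (b>a)==rise: return v+(thr-a)/(b-a)
A=[];B=[]
for u in range(362,450,4):
    e=edge(u,219,232,180,False)
    if e: A.append((u,e))
for u in range(362,425,4):
    e=edge(u,262,273,200,True)
    if e: B.append((u,e))
PA=onplane(d,A,22)[:,:2];PB=onplane(d,B,22)[:,:2]
for P in (PA,PB):
    f=np.polyfit(P[:,0],P[:,1],1); print('yaw',np.degrees(np.arctan(f[0])),'res',np.std(P[:,1]-np.polyval(f,P[:,0])),len(P))
fa=np.polyfit(PA[:,0],PA[:,1],1);fb=np.polyfit(PB[:,0],PB[:,1],1)
yaw=np.arctan((fa[0]+fb[0])/2); ex=np.array([np.cos(yaw),np.sin(yaw)]);ey=np.array([-ex[1],ex[0]])
ya=(PA@ey).mean();yb=(PB@ey).mean();print('width',ya-yb)
knob=onplane(d,[(347.5,302.6)],78)[0];print('knob',knob)
x0=knob[:2]@ex; O=ex*x0+ey*(ya+yb)/2
print('O',O,'yaw',np.degrees(yaw),'knob lane y',(knob[:2]-O)@ey)
L=lambda P:np.c_[(P[:,:2]-O)@ex,(P[:,:2]-O)@ey]
# push plate: near edge/ top z=76; end stop top
pl=np.array([(331,122),(366,122),(331,133),(366,133)])
print('plate76',L(onplane(d,pl,76)));print('endstop 22',L(onplane(d,[(457,224),(472,222)],22)))
np.savez('lane.npz',O=O,yaw=yaw)
print('bay',O+62*ex)
P=depthpts(d,[(u,v) for v in range(116,140) for u in (348,)]);print(np.c_[range(116,140),L(P),P[:,2]].round(0).astype(int).tolist())
print('dropper lane',L(np.array([[452,95,0]])))
E
```

```text
yaw 11.250287808338536 res 0.03428310477197379 22
yaw 12.15048092202455 res 0.21462043490804084 16
width 45.401800010530025
knob [576.5897319   41.65217834  78.        ]
O [570.95283054  68.86907423] yaw 11.70111665080732 knob lane y -27.794497279501467
plate76 [[-11.71916659 127.43676956]
 [ 14.97975024 126.79180015]
 [-11.8658739  119.16256015]
 [ 15.0556194  118.51147731]]
endstop 22 [[112.53409358  22.68982004]
 [127.23952453  24.42076315]]
bay [631.66439975  81.44306977]
[[116, 7, 128, 0], [117, 7, 127, -1], [118, 7, 127, 0], [119, 7, 126, -1], [120, 7, 125, 0], [121, 5, 125, 29], [122, 3, 125, 44], [123, 3, 125, 56], [124, 2, 125, 70], [125, 1, 125, 76], [126, 1, 124, 77], [127, 1, 123, 77], [128, 1, 123, 76], [129, 1, 122, 76], [130, 1, 121, 77], [131, 1, 120, 76], [132, 1, 120, 76], [133, 1, 119, 77], [134, 1, 118, 76], [135, 3, 115, 49], [136, 3, 114, 49], [137, 3, 113, 50], [138, 3, 112, 50], [139, 3, 111, 49]]
dropper lane [[-111.18133646   49.7122882 ]]
```

```bash
python3 plan.py 431 -120 340 101.4; python3 -m jog '[{"tx":-1,"ty":-0.35,"tz":0.14,"ax":0,"ay":0,"az":-0.03,"hand":1},{"tx":-1,"ty":-0.35,"tz":0.14,"ax":0,"ay":0,"az":-0.03,"hand":1},{"tx":-1,"ty":-0.35,"tz":0.14,"ax":0,"ay":0,"az":-0.03,"hand":1},{"tx":-1,"ty":-0.35,"tz":0.14,"ax":0,"ay":0,"az":-0.03,"hand":1}]';python3 plan.py 431 -120 340 101.4
```

```text
t [-1.5802 -0.9989  0.2787] a [-0.0011  0.0008 -0.0247] n 6.798859553699773 0.15557384766629823
[536.1 140.  381.5] [-1.7995e+02  4.0000e-02  1.0029e+02] [-0.2  0.3 -0.5] 1.45
time: 1.78
tool_pos: [509.6, -14.8, 360.7]
tcp_rot: [-180.0, -0.0, 102.0]
ft_force: [0.2, 0.2, 0.4]
finger_gap: 85.7
t [-0.5769 -0.6583  0.1383] a [-0.0007 -0.0003  0.0133] n 3.1875439622886894 0.08355399512735029
[509.6 -14.8 360.7] [-1.7997e+02 -1.0000e-02  1.0200e+02] [0.2 0.2 0.4] 1.78
```

```bash
python3 -m jog '[{"tx":-0.58,"ty":-0.66,"tz":0.14,"ax":0,"ay":0,"az":0.01,"hand":1},{"tx":-0.58,"ty":-0.66,"tz":0.14,"ax":0,"ay":0,"az":0.01,"hand":1},{"tx":-0.58,"ty":-0.66,"tz":0.14,"ax":0,"ay":0,"az":0.01,"hand":1},{"tx":-0.58,"ty":-0.66,"tz":0.14,"ax":0,"ay":0,"az":0.01,"hand":1},{"tx":-0.58,"ty":-0.66,"tz":0.14,"ax":0,"ay":0,"az":0.01,"hand":1}]';python3 - <<'E'
from bench import *
from h import *
d=snapshot('wrist');np.savez('pics/wrist2.npz',**d)
cv2.imwrite('pics/wrist2.png',cv2.cvtColor(d['pixels'],cv2.COLOR_RGB2BGR))
for b in blobs(d,(0,0,190),(179,60,255),60)[0]:print(b)
E
```

```text
time: 2.2
tool_pos: [430.2, -120.5, 339.5]
tcp_rot: [-179.9, -0.0, 101.3]
ft_force: [-0.5, 0.0, 0.0]
finger_gap: 85.7
([107.2, 209.3], [0, 0, 257, 364, 44630])
([519.3, 27.2], [485, 10, 65, 34, 456])
([631.5, 15.2], [621, 12, 19, 6, 79])
([623.8, 36.0], [607, 25, 33, 22, 667])
([343.9, 97.5], [327, 80, 35, 36, 991])
([317.0, 232.4], [299, 215, 37, 36, 1043])
([540.8, 316.2], [520, 301, 46, 30, 747])
([207.6, 336.8], [199, 315, 16, 41, 269])
([119.0, 397.3], [106, 394, 23, 6, 84])
```

View pics/wrist2.png

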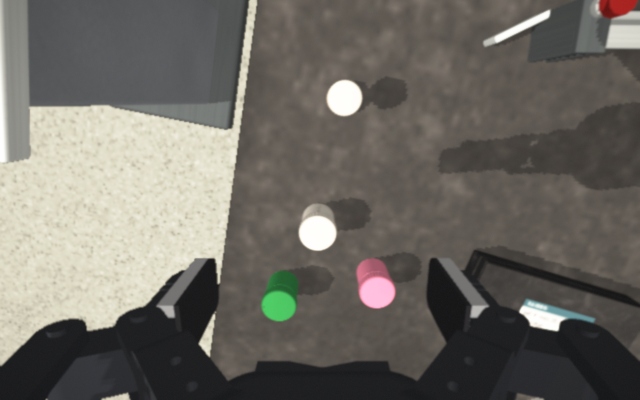

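The wrist view shows the jar's cap at (317,232), the vial at (344,97), the green jar at (279,302) and the pink one at (376,290).

```bash
python3 - <<'E'
from h import *
d=load('wrist2');t=load('top0')
print(tri(d,(317,232.4),t,(401.1,240.5)),onplane(d,[(317,232.4)],40))
print(tri(d,(343.9,97.5),t,(351.8,240.7)))
P=depthpts(d,[(u,v) for u in range(310,325,4) for v in range(225,240,4)]);print(np.median(P,0))
E
python3 plan.py 431.5 -153 189 101.4
```

```text
(array([ 431.22814249, -152.19764899,   44.73577549]), np.float64(0.3816048216894177)) [[ 431.31986291 -154.04025592   40.        ]]
(array([429.94474884, -46.33050344,  42.66486379]), np.float64(1.1045594931449207))
[ 430.2417365  -152.7112349    40.89271084]
t [-0.2197 -0.0427  1.0075] a [ 0.0005 -0.0008 -0.0011] n 3.712396868693226 0.00930387261978186
[ 431.2 -119.5  340.1] [ 1.7998e+02 -4.0000e-02  1.0135e+02] [-0.7  0.2  0.4] 2.25
```

```bash
python3 -m jog '[{"tx":-0.224,"ty":-0.04,"tz":0.35,"ax":0,"ay":0,"az":0,"hand":0.75},{"tx":-0.224,"ty":-0.04,"tz":0.5,"ax":0,"ay":0,"az":0,"hand":0.75},{"tx":-0.224,"ty":-0.04,"tz":0.6,"ax":0,"ay":0,"az":0,"hand":0.75},{"tx":-0.224,"ty":-0.04,"tz":0.7,"ax":0,"ay":0,"az":0,"hand":0.75},{"tx":-0.224,"ty":-0.04,"tz":0.7,"ax":0,"ay":0,"az":0,"hand":0.75}]';python3 plan.py 431.3 -153.2 190 101.4;  python3 - <<'E'
from bench import *
from h import *
d=snapshot('wrist');np.savez('pics/wrist3.npz',**d)
cv2.imwrite('pics/wrist3.png',cv2.cvtColor(d['pixels'],cv2.COLOR_RGB2BGR))
E
```

```text
time: 2.67
tool_pos: [432.0, -151.6, 231.9]
tcp_rot: [-179.8, -0.2, 101.5]
ft_force: [-1.3, 0.5, -0.1]
finger_gap: 64.3
t [-0.0104 -0.0054  0.2793] a [-0.0052 -0.0052  0.0033] n 1.0053936415177478 0.05033004982511743
[ 432.  -151.6  231.9] [-179.77   -0.23  101.55] [-1.3  0.5 -0.1] 2.67
```

View pics/wrist3.png

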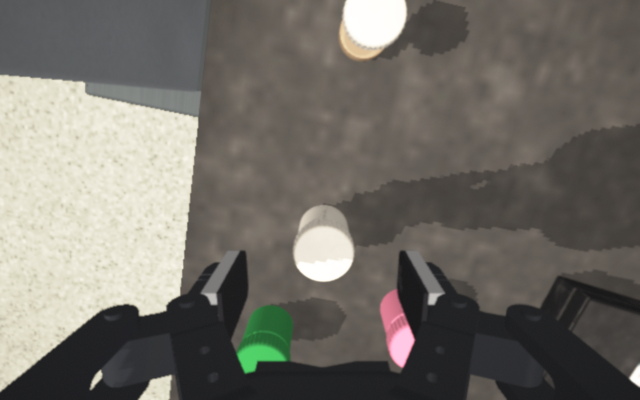

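The jar is centred between the pads at u≈323, and the pink and green jars sit outside the fingers' path. I'll descend and grip.

```bash
python3 -m jog '[{"tx":-0.008,"ty":-0.003,"tz":0.15,"ax":0,"ay":0,"az":0,"hand":0.75},{"tx":-0.008,"ty":-0.003,"tz":0.28,"ax":0,"ay":0,"az":0,"hand":0.75},{"tx":-0.008,"ty":-0.003,"tz":0.28,"ax":0,"ay":0,"az":0,"hand":0.75}]' 25 && python3 -m jog '[{"tx":0,"ty":0,"tz":0,"ax":0,"ay":0,"az":0,"hand":0.2},{"tx":0,"ty":0,"tz":0,"ax":0,"ay":0,"az":0,"hand":0.2},{"tx":0,"ty":0,"tz":0,"ax":0,"ay":0,"az":0,"hand":0.2},{"tx":0,"ty":0,"tz":0,"ax":0,"ay":0,"az":0,"hand":0.2},{"tx":0,"ty":0,"tz":0,"ax":0,"ay":0,"az":0,"hand":0.2}]'; python3 plan.py 431.3 -153.2 190 101.4
```

```text
time: 2.97
tool_pos: [432.0, -153.6, 191.5]
tcp_rot: [-179.9, -0.1, 101.5]
ft_force: [-0.1, 0.8, -0.9]
finger_gap: 63.9
time: 3.38
tool_pos: [433.3, -155.5, 195.3]
tcp_rot: [179.8, 0.1, 101.5]
ft_force: [-0.7, 0.5, 7.9]
finger_gap: 28.6
t [ 0.0175 -0.0104  0.0354] a [0.0037 0.0024 0.0012] n 0.14709717654880522 0.028762327154991937
[ 433.3 -155.5  195.3] [1.7983e+02 1.1000e-01 1.0145e+02] [-0.7  0.5  7.9] 3.38
```

```bash
python3 - <<'E'
from bench import *
from h import *
for n in ('wrist','scene'):
  d=snapshot(n);np.savez(f'pics/{n}4.npz',**d)
  im=d['pixels'][:,:,::-1]
  if n=='scene': im=cv2.resize(im[160:300,300:500],None,fx=4,fy=4)
  cv2.imwrite(f'pics/{n}4.png',im)
s=sense();print(s['ft_force'],s['finger_gap'],s['tool_pos'])
E
```

```text
[-1.2155527   1.98221163  6.9482266 ] 28.802774720640596 [ 433.3142709  -155.47712482  195.31764006]
```

View pics/wrist4.png

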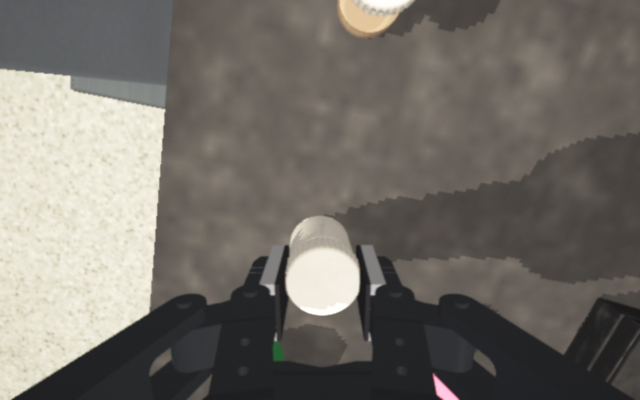

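View pics/scene4.png

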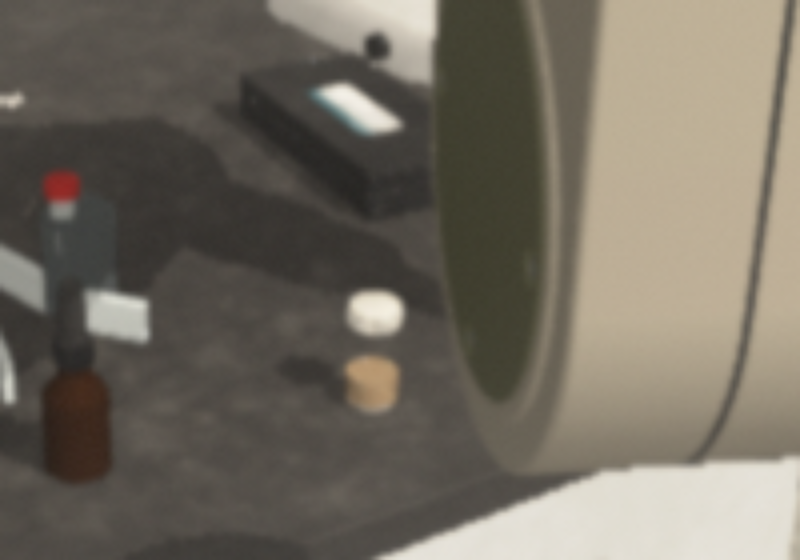

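```bash
python3 -m jog '[{"tx":0,"ty":0,"tz":-0.05,"ax":0,"ay":0,"az":0,"hand":0.2},{"tx":0,"ty":0,"tz":-0.15,"ax":0,"ay":0,"az":0,"hand":0.2},{"tx":0,"ty":0,"tz":-0.3,"ax":0,"ay":0,"az":0,"hand":0.2},{"tx":0,"ty":0,"tz":-0.5,"ax":0,"ay":0,"az":0,"hand":0.2},{"tx":0,"ty":0,"tz":-0.5,"ax":0,"ay":0,"az":0,"hand":0.2}]';  python3 - <<'E'
from bench import *
from h import *
d=snapshot('wrist');np.savez(f'pics/wrist5.npz',**d)
im=d['pixels'][180:400,200:450,::-1]
cv2.imwrite(f'pics/wrist5.png',cv2.resize(im,None,fx=2.7,fy=2.7,interpolation=cv2.INTER_CUBIC))
s=sense();print(s['ft_force'],s['finger_gap'],s['tool_pos'])
E
```

```text
time: 3.9
tool_pos: [434.3, -156.1, 275.0]
tcp_rot: [179.6, 0.3, 101.4]
ft_force: [0.9, -0.9, 1.3]
finger_gap: 28.7
[-0.39629374  0.07156385  0.428455  ] 28.419817174105262 [ 433.86897545 -155.93859961  272.81328607]
```

View pics/wrist5.png

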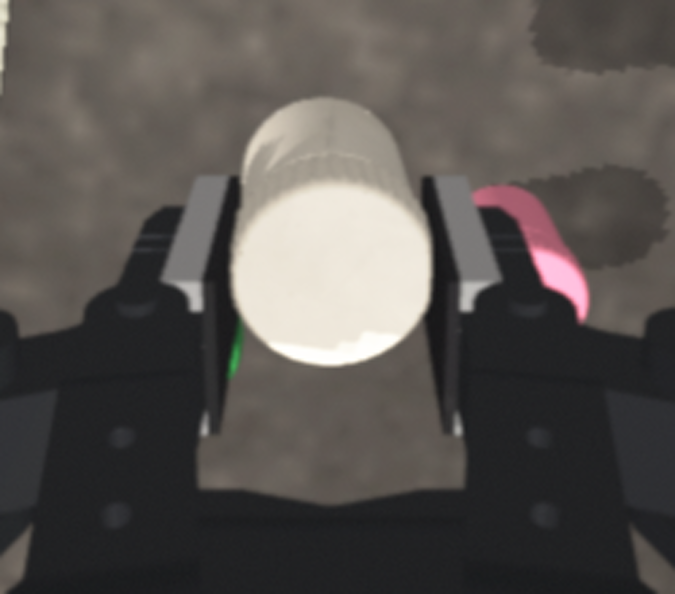

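```bash
python3 - <<'E'
from h import *
from bench import *
d=load('wrist5')
# cap top ellipse region bright
u0,v0=200+332/2.7,180+272/2.7
uv=[(int(u0+a),int(v0+b)) for a in range(-28,29,4) for b in range(-24,25,4)]
P=depthpts(d,uv);P=P[(abs(P[:,2]-np.median(P[:,2]))<6)]
A=np.c_[P[:,:2]-P[:,:2].mean(0),np.ones(len(P))];c=np.linalg.lstsq(A,P[:,2],rcond=None)[0]
print('cap centre',onplane(d,[(u0,v0)],np.median(P[:,2])),'z med',np.median(P[:,2]),'tilt deg',np.degrees(np.arctan(c[:2])))
l=np.load('lane.npz');print(l['O'],np.degrees(l['yaw']))
E
python3 plan.py 631.7 81 300 101.4
```

```text
cap centre [[ 434.77673533 -155.06474263  121.06102874]] z med 121.06102874051156 tilt deg [-2.17696557 -0.53921233]
[570.95283054  68.86907423] 11.70111665080732
t [ 1.2856  1.6072 -0.1774] a [0.0081 0.0062 0.001 ] n 7.430808128970873 0.06439571786239877
[ 433.9 -155.9  272.8] [179.64   0.28 101.44] [-0.4  0.1  0.4] 3.95
```

```bash
python3 -m jog '[{"tx":0.1,"ty":0.1,"tz":-0.2,"ax":0,"ay":0,"az":0,"hand":0.2},{"tx":0.8,"ty":1,"tz":-0.2,"ax":0,"ay":0,"az":0,"hand":0.2},{"tx":0.8,"ty":1,"tz":-0.2,"ax":0,"ay":0,"az":0,"hand":0.2},{"tx":0.8,"ty":1,"tz":-0.2,"ax":0,"ay":0,"az":0,"hand":0.2},{"tx":0.8,"ty":1,"tz":-0.2,"ax":0,"ay":0,"az":0,"hand":0.2}]';python3 plan.py 631.7 81 300 101.4
```

```text
time: 4.37
tool_pos: [553.3, -9.4, 298.2]
tcp_rot: [180.0, 0.0, 101.4]
ft_force: [0.8, -0.7, 0.2]
finger_gap: 29.0
t [ 0.4875  0.6313 -0.0122] a [0.0002 0.0002 0.0003] n 2.869453058479953 0.0025200680954796887
[553.3  -9.4 298.2] [1.7999e+02 1.0000e-02 1.0141e+02] [ 0.8 -0.7  0.2] 4.37
```

```bash
python3 -m jog '[{"tx":0.48,"ty":0.63,"tz":0,"ax":0,"ay":0,"az":0,"hand":0.2},{"tx":0.48,"ty":0.63,"tz":0,"ax":0,"ay":0,"az":0,"hand":0.2},{"tx":0.48,"ty":0.63,"tz":0,"ax":0,"ay":0,"az":0,"hand":0.2},{"tx":0.48,"ty":0.63,"tz":0,"ax":0,"ay":0,"az":0,"hand":0.2}]';python3 plan.py 631.7 81 250 101.4; python3 - <<'E'
from bench import *
from h import *
for n in ('wrist','scene'):
  d=snapshot(n);np.savez(f'pics/{n}6.npz',**d)
  im=d['pixels'][:,:,::-1]
  if n=='scene': im=cv2.resize(im[140:290,200:400],None,fx=4,fy=4)
  cv2.imwrite(f'pics/{n}6.png',im)
E
```

```text
time: 4.7
tool_pos: [633.1, 83.2, 296.7]
tcp_rot: [180.0, -0.1, 101.7]
ft_force: [1.3, -0.8, -0.7]
finger_gap: 28.8
t [-0.013  -0.0118  0.3112] a [ 0.0002 -0.0024  0.0058] n 1.1211731616627116 0.039661732942765905
[633.1  83.2 296.7] [ 1.7999e+02 -1.1000e-01  1.0166e+02] [ 1.3 -0.8 -0.7] 4.7
```

View pics/wrist6.png

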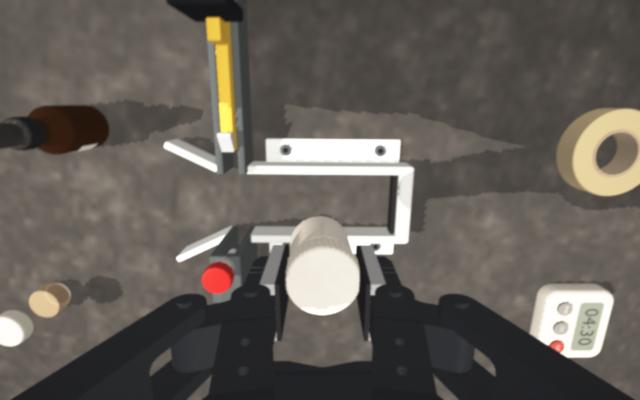

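View pics/scene6.png

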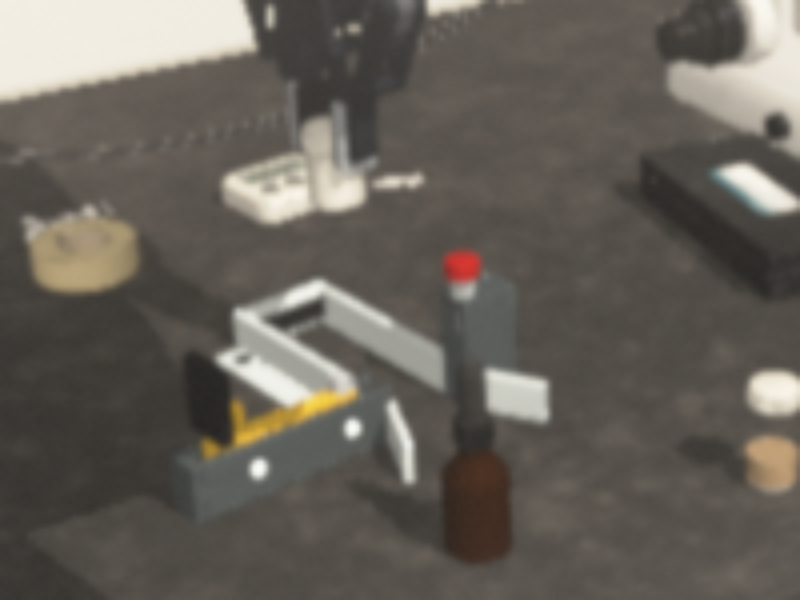

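The jar hangs upright over the lane. The + rail's inner edge (v≈175), part of the − rail (u 250–288, v≈227–243) and the knob (217,278) are visible, so I'll measure again from here.

```bash
python3 - <<'E'
from h import *
d=load('wrist6');g=d['pixels'].mean(2)
print([int(x) for x in g[222:250,268]],[int(x) for x in g[160:182,320]])
def edge(u,v0,v1,thr,rise):
    for v in range(v0,v1):
        a,b=g[v,u],g[v+1,u]
        if (a-thr)*(b-thr)<=0 and (b>a)==rise: return v+(thr-a)/(b-a)
A=[(u,edge(u,168,182,170,False)) for u in range(260,385,5)]
PA=onplane(d,A,22)[:,:2];f=np.polyfit(PA[:,0],PA[:,1],1);yaw=np.arctan(f[0]);print('yaw',np.degrees(yaw),np.std(PA[:,1]-np.polyval(f,PA[:,0])))
kn=onplane(d,[np.mean([b[0] for b in blobs(d,(0,180,90),(6,255,255),150)[0] if b[0][0]<260],0)],79)[0]
ex=np.array([np.cos(yaw),np.sin(yaw)]);ey=np.array([-ex[1],ex[0]])
y0=(PA@ey).mean()-23; O=ex*(kn[:2]@ex)+ey*y0;print('O',O,'kn lane y',(kn[:2]-O)@ey,'knob',kn)
B=[(u,edge(u,228,244,185,True)) for u in range(256,286,4)];print(B)
B=[b for b in B if b[1]];print('rail- y',((onplane(d,B,22)[:,:2]-O)@ey).round(1))
e=onplane(d,[(390,205),(393,190)],22)[:,:2];print('endstop x',(e-O)@ex)
print('bay',O+62*ex)
# jar: cap centre
uv=[(u,v) for u in range(305,342,4) for v in range(262,300,4)];P=depthpts(d,uv);z=np.median(P[:,2]);print('cap z',z,onplane(d,[(322,279)],z))
E
```

```text
[77, 76, 76, 92, 125, 149, 156, 157, 160, 159, 159, 159, 167, 195, 223, 234, 237, 235, 233, 222, 180, 136, 119, 114, 112, 112, 109, 107] [252, 236, 197, 167, 160, 178, 230, 252, 254, 255, 255, 254, 254, 251, 222, 143, 104, 99, 99, 99, 99, 100]
yaw 11.284111116202903 0.03259193158514779
O [572.4207417   68.11845651] kn lane y -27.719755373777915 knob [577.84478263  40.93455285  79.        ]
[(256, np.float64(234.52380952380952)), (260, np.float64(234.575)), (264, np.float64(234.59756097560975)), (268, np.float64(234.6341463414634)), (272, np.float64(234.65432098765433)), (276, np.float64(234.69135802469137)), (280, np.float64(234.75641025641025)), (284, np.float64(234.7625))]
rail- y [-22.4 -22.5 -22.5 -22.5 -22.5 -22.5 -22.5 -22.5]
endstop x [110.57948217 112.06700964]
bay [633.22221717  80.25025686]
cap z 142.5932502900163 [[631.600237    85.83331245 142.59325029]]
```

```bash
python3 plan.py 632.5 80 205 101.3; python3 -m jog '[{"tx":-0.02,"ty":-0.008,"tz":0.2,"ax":0,"ay":0,"az":0.008,"hand":0.2},{"tx":-0.02,"ty":-0.008,"tz":0.4,"ax":0,"ay":0,"az":0.008,"hand":0.2},{"tx":-0.02,"ty":-0.008,"tz":0.6,"ax":0,"ay":0,"az":0.008,"hand":0.2},{"tx":-0.02,"ty":-0.008,"tz":0.6,"ax":0,"ay":0,"az":0.008,"hand":0.2},{"tx":-0.02,"ty":-0.008,"tz":0.6,"ax":0,"ay":0,"az":0.008,"hand":0.2}]';python3 plan.py 632.5 80 196 101.3; python3 - <<'E'
from bench import *
from h import *
for n in ('wrist','scene'):
  d=snapshot(n);np.savez(f'pics/{n}7.npz',**d)
  im=d['pixels'][:,:,::-1]
  if n=='scene': im=cv2.resize(im[140:290,200:400],None,fx=4,fy=4)
  cv2.imwrite(f'pics/{n}7.png',im)
E
```

```text
t [0.001 0.012 0.612] a [-0.0028 -0.0002  0.0061] n 2.2019526343824127 0.04217447556062614
[631.   79.5 296.8] [-1.7987e+02 -1.0000e-02  1.0157e+02] [-1.3 -0.5 -0.6] 4.8
time: 5.22
tool_pos: [628.5, 74.0, 206.3]
tcp_rot: [-179.7, -0.0, 101.0]
ft_force: [0.6, -0.1, -0.1]
finger_gap: 29.0
t [0.034  0.0341 0.0688] a [-0.0068 -0.0008 -0.0062] n 0.3021235458501739 0.05810318360381453
[628.5  74.  206.3] [-1.7969e+02 -4.0000e-02  1.0102e+02] [ 0.6 -0.1 -0.1] 5.22
```

View pics/wrist7.png

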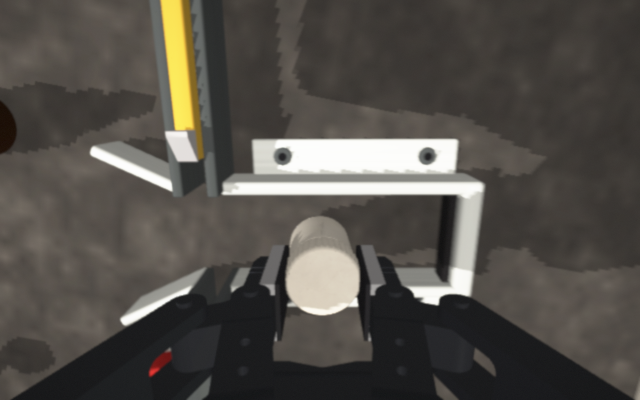

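View pics/scene7.png

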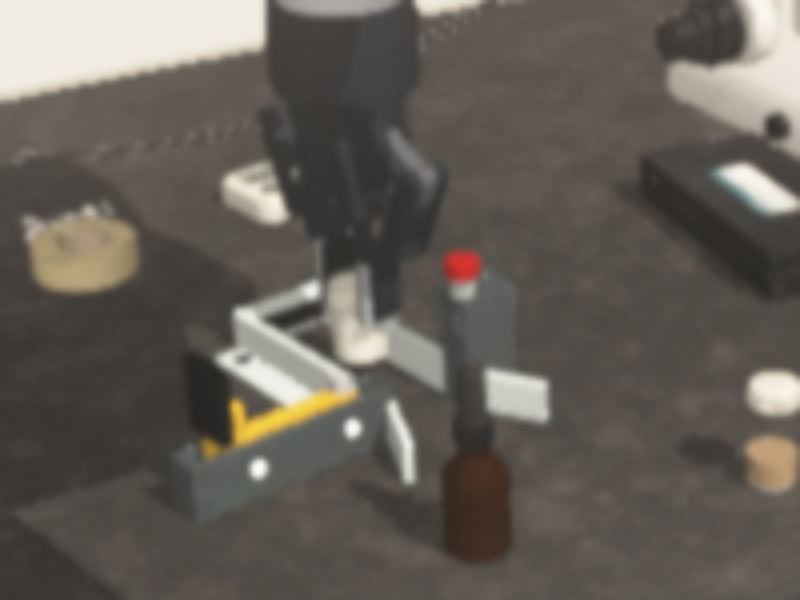

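```bash
python3 plan.py 632.5 80 196 101.3; python3 - <<'E'
from h import *
d=load('wrist7');l=11.3*np.pi/180;O=np.array([572,68.5]);ex=np.array([np.cos(l),np.sin(l)]);ey=np.array([-ex[1],ex[0]])
uv=[(u,v) for u in range(305,342,4) for v in range(265,300,4)];P=depthpts(d,uv);z=np.median(P[:,2]);c=onplane(d,[(322,280)],z)[0];print(z,c,(c[:2]-O)@ex,(c[:2]-O)@ey)
a=onplane(d,[(300,194),(400,194)],22)[:,:2];print('railA',(a-O)@ey)
E
```

```text
t [0.0342 0.0175 0.0963] a [ 0.0028  0.0006 -0.0057] n 0.3729262240756771 0.0404831706953358
[630.9  74.5 210.4] [1.7987e+02 3.0000e-02 1.0104e+02] [ 1. -0. -0.] 5.32
52.21358952518139 [626.35323998  75.85284935  52.21358953] 54.74034634681013 -3.439995945749984
railA [23.40184641 23.26683175]
```

```bash
python3 -m jog '[{"tx":0.03,"ty":0.02,"tz":0.04,"ax":0,"ay":0,"az":0,"hand":0.2},{"tx":0.03,"ty":0.02,"tz":0.07,"ax":0,"ay":0,"az":0,"hand":0.2},{"tx":0.03,"ty":0.02,"tz":0.07,"ax":0,"ay":0,"az":0,"hand":0.2},{"tx":0.03,"ty":0.02,"tz":0.07,"ax":0,"ay":0,"az":0,"hand":0.2},{"tx":0.03,"ty":0.02,"tz":0.07,"ax":0,"ay":0,"az":0,"hand":0.2}]';python3 plan.py 632.5 80 196 101.3;python3 -m jog '[{"tx":0,"ty":0,"tz":0.01,"ax":0,"ay":0,"az":0,"hand":0.2},{"tx":0,"ty":0,"tz":0.02,"ax":0,"ay":0,"az":0,"hand":0.2},{"tx":0,"ty":0,"tz":0.02,"ax":0,"ay":0,"az":0,"hand":0.2},{"tx":0,"ty":0,"tz":0.02,"ax":0,"ay":0,"az":0,"hand":0.2}]'
```

```text
time: 5.73
tool_pos: [632.5, 80.2, 198.0]
tcp_rot: [180.0, 0.0, 101.1]
ft_force: [-0.2, 0.9, -0.1]
finger_gap: 28.4
t [-0.0014 -0.0002  0.0133] a [ 0.0004  0.0001 -0.0044] n 0.04823065438854742 0.027655926282018933
[632.5  80.2 198. ] [1.7998e+02 1.0000e-02 1.0110e+02] [-0.2  0.9 -0.1] 5.73
time: 6.07
tool_pos: [632.6, 80.1, 195.4]
tcp_rot: [180.0, 0.0, 101.1]
ft_force: [-2.1, -0.8, 5.3]
finger_gap: 28.8
```

```bash
python3 -m jog '[{"tx":0,"ty":0,"tz":-0.01,"ax":0,"ay":0,"az":0,"hand":0.3},{"tx":0,"ty":0,"tz":-0.01,"ax":0,"ay":0,"az":0,"hand":0.45},{"tx":0,"ty":0,"tz":-0.01,"ax":0,"ay":0,"az":0,"hand":0.6},{"tx":0,"ty":0,"tz":-0.01,"ax":0,"ay":0,"az":0,"hand":0.6},{"tx":0,"ty":0,"tz":-0.01,"ax":0,"ay":0,"az":0,"hand":0.6}]' ;python3 - <<'E'
from bench import *
from h import *
for n in ('wrist','scene'):
  d=snapshot(n);np.savez(f'pics/{n}8.npz',**d)
  im=d['pixels'][:,:,::-1]
  if n=='scene': im=cv2.resize(im[140:290,200:400],None,fx=4,fy=4)
  cv2.imwrite(f'pics/{n}8.png',im)
E
```

```text
time: 6.48
tool_pos: [632.3, 80.1, 196.0]
tcp_rot: [-180.0, -0.0, 101.1]
ft_force: [-0.1, -0.3, -0.2]
finger_gap: 51.3
```

View pics/wrist8.png

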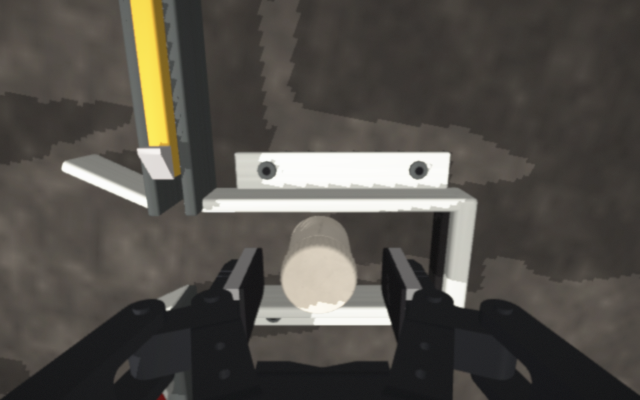

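View pics/scene8.png

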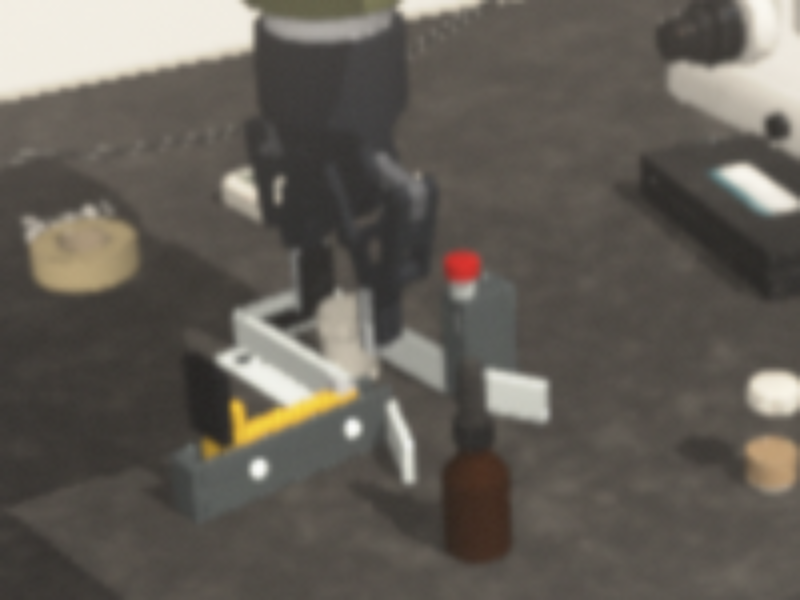

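```bash
python3 -m jog '[{"tx":0,"ty":0,"tz":-0.15,"ax":0,"ay":0,"az":0,"hand":0.6},{"tx":0,"ty":0,"tz":-0.4,"ax":0,"ay":0,"az":0,"hand":0.6},{"tx":0,"ty":0,"tz":-0.65,"ax":0,"ay":0,"az":0,"hand":0.6},{"tx":0,"ty":0,"tz":-0.8,"ax":0,"ay":0,"az":0,"hand":0.6},{"tx":0,"ty":0,"tz":-0.8,"ax":0,"ay":0,"az":0,"hand":0.6}]' ;python3 - <<'E'
from bench import *
from h import *
for n in ('wrist','top'):
  d=snapshot(n);np.savez(f'pics/{n}9.npz',**d)
  im=d['pixels'][:,:,::-1]
  cv2.imwrite(f'pics/{n}9.png',im)
E
python3 plan.py 539 235 300 101.3
```

```text
time: 7.0
tool_pos: [634.5, 80.2, 324.1]
tcp_rot: [179.4, 0.1, 101.1]
ft_force: [0.5, -0.4, 1.8]
finger_gap: 51.5
t [ 1.1335 -0.4163  0.1176] a [ 0.0042  0.0006 -0.0047] n 4.3642539329627335 0.03957263277634198
[632.9  80.2 317.9] [1.7981e+02 3.0000e-02 1.0109e+02] [-0.5 -0.6 -1. ] 7.1
```

View pics/wrist9.png

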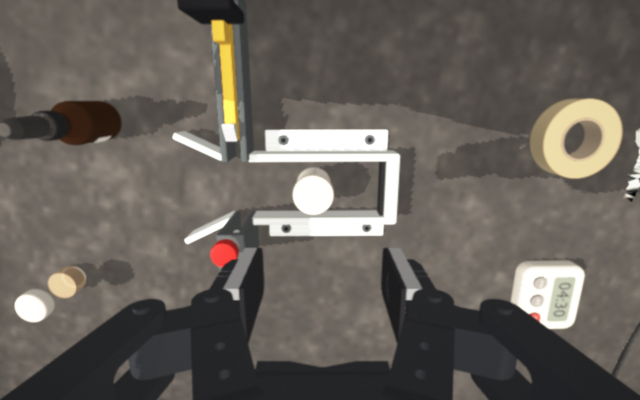

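The jar stands between the rails, with its cap at (313,192) and the rails' inner edges at v≈161 and 212. Next is the push plate's far side.

```bash
python3 - <<'E'
from h import *
d=load('wrist9');l=11.3*np.pi/180;O=np.array([572,68.5]);ex=np.array([np.cos(l),np.sin(l)]);ey=np.array([-ex[1],ex[0]])
c=onplane(d,[(313.5,192)],40)[0];print('jar lane',(c[:2]-O)@ex,(c[:2]-O)@ey)
E
python3 -m jog '[{"tx":1,"ty":-0.41,"tz":0,"ax":0,"ay":0,"az":0,"hand":0},{"tx":1,"ty":-0.41,"tz":0,"ax":0,"ay":0,"az":0,"hand":0},{"tx":1,"ty":-0.41,"tz":0,"ax":0,"ay":0,"az":0,"hand":0},{"tx":1,"ty":-0.41,"tz":0,"ax":0,"ay":0,"az":0,"hand":0},{"tx":1,"ty":-0.41,"tz":0,"ax":0,"ay":0,"az":0,"hand":0}]';python3 plan.py 538 239 217 101.3
```

```text
jar lane 59.4266416160955 3.361639215856103
time: 7.52
tool_pos: [539.1, 220.1, 313.6]
tcp_rot: [-179.7, -0.1, 101.4]
ft_force: [-0.2, -0.4, 0.2]
finger_gap: -0.6
t [0.1235 0.0208 0.644 ] a [-0.0068 -0.0027  0.0011] n 2.3598869543037573 0.04621110332037464
[539.1 220.1 313.6] [-1.7970e+02 -1.2000e-01  1.0135e+02] [-0.2 -0.4  0.2] 7.52
```

```bash
python3 -m jog '[{"tx":0.12,"ty":0.02,"tz":0.1,"ax":0,"ay":0,"az":0,"hand":0},{"tx":0.12,"ty":0.02,"tz":0.35,"ax":0,"ay":0,"az":0,"hand":0},{"tx":0.12,"ty":0.02,"tz":0.6,"ax":0,"ay":0,"az":0,"hand":0},{"tx":0.12,"ty":0.02,"tz":0.62,"ax":0,"ay":0,"az":0,"hand":0},{"tx":0.12,"ty":0.02,"tz":0.62,"ax":0,"ay":0,"az":0,"hand":0}]';python3 - <<'E'
from bench import *
from h import *
for n in ('wrist','scene'):
  d=snapshot(n);np.savez(f'pics/{n}10.npz',**d)
  im=d['pixels'][:,:,::-1]
  if n=='scene': im=cv2.resize(im[140:290,180:380],None,fx=4,fy=4)
  cv2.imwrite(f'pics/{n}10.png',im)
E
python3 plan.py 538 239 217 101.3
```

```text
time: 7.93
tool_pos: [540.3, 232.8, 218.6]
tcp_rot: [-179.5, 0.1, 101.1]
ft_force: [0.2, 0.3, 0.9]
finger_gap: -0.0
t [ 0.042  -0.0262  0.0466] a [-0.0001  0.     -0.005 ] n 0.24465269386546523 0.0316179372735758
[543.1 233.6 224. ] [-180.      0.    101.07] [-0.1  0.2  0.5] 8.03
```

View pics/wrist10.png

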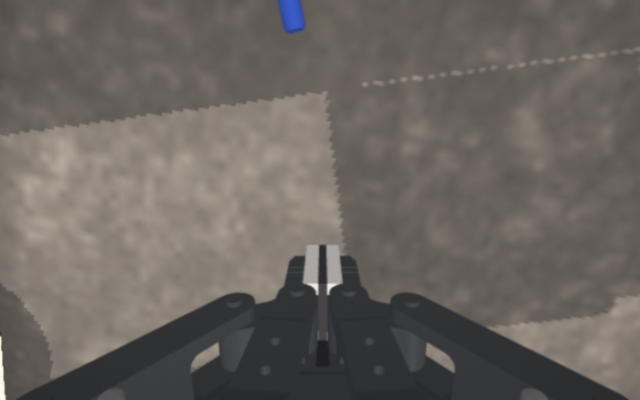

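View pics/scene10.png

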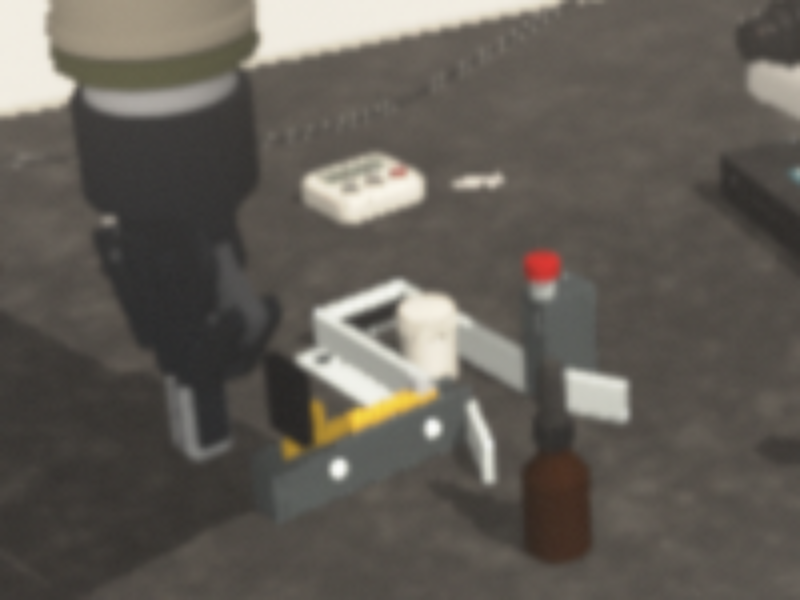

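```bash
python3 -m jog '[{"tx":-0.05,"ty":-0.02,"tz":0.045,"ax":0,"ay":0,"az":0,"hand":0},{"tx":-0.1,"ty":-0.02,"tz":0.045,"ax":0,"ay":0,"az":0,"hand":0},{"tx":-0.15,"ty":-0.02,"tz":0.045,"ax":0,"ay":0,"az":0,"hand":0},{"tx":-0.2,"ty":-0.02,"tz":0.045,"ax":0,"ay":0,"az":0,"hand":0},{"tx":-0.25,"ty":-0.02,"tz":0.045,"ax":0,"ay":0,"az":0,"hand":0}]'; python3 plan.py 541 149.5 217 101.3
python3 -m jog '[{"tx":-0.06,"ty":0,"tz":0,"ax":0,"ay":0,"az":0,"hand":0},{"tx":-0.12,"ty":0,"tz":0,"ax":0,"ay":0,"az":0,"hand":0},{"tx":-0.18,"ty":0,"tz":0,"ax":0,"ay":0,"az":0,"hand":0},{"tx":-0.18,"ty":0,"tz":0,"ax":0,"ay":0,"az":0,"hand":0}]'
```

```text
time: 8.45
tool_pos: [547.5, 195.6, 217.6]
tcp_rot: [179.9, -0.0, 101.1]
ft_force: [-1.3, 3.5, 2.8]
finger_gap: -0.2
t [-0.2934 -0.1016  0.0033] a [ 0.0022 -0.001  -0.0054] n 1.1168010225963985 0.037214369535025583
[547.5 195.6 217.6] [ 1.7990e+02 -4.0000e-02  1.0106e+02] [-1.3  3.5  2.8] 8.45
time: 8.78
tool_pos: [552.7, 168.0, 216.7]
tcp_rot: [180.0, 0.1, 101.0]
ft_force: [0.4, -0.0, 0.1]
finger_gap: 0.1
```

```bash
python3 - <<'E'
from bench import *
from h import *
d=snapshot('scene');np.savez('pics/scene11.npz',**d)
cv2.imwrite('pics/scene11.png',cv2.resize(d['pixels'][140:290,180:380,::-1],None,fx=4,fy=4))
E
```

```text
(no output)
```

View pics/scene11.png

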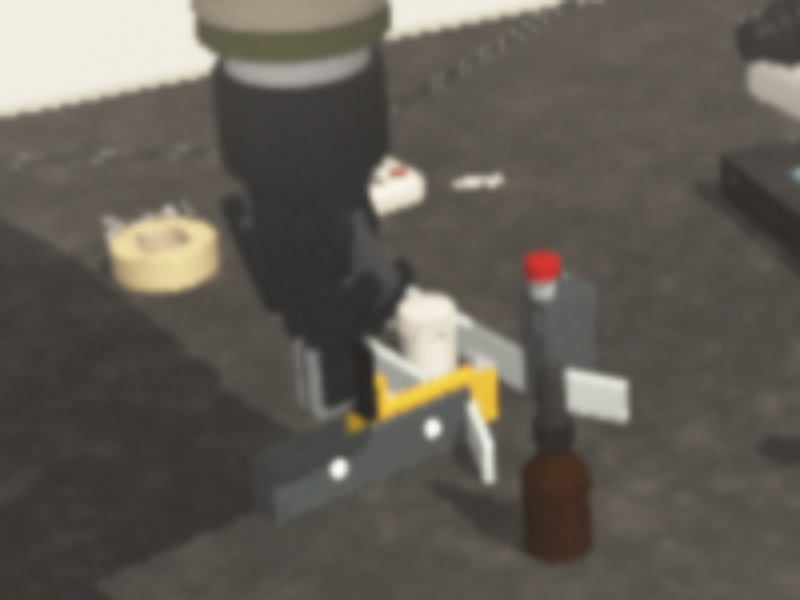

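The finger is on the push plate, the gate is about half across, and the jar stands clear behind it.

```bash
python3 -m jog '[{"tx":-0.07,"ty":0,"tz":0,"ax":0,"ay":0,"az":0,"hand":0},{"tx":-0.14,"ty":0,"tz":0,"ax":0,"ay":0,"az":0,"hand":0},{"tx":-0.2,"ty":0,"tz":0,"ax":0,"ay":0,"az":0,"hand":0},{"tx":-0.25,"ty":0,"tz":0,"ax":0,"ay":0,"az":0,"hand":0},{"tx":-0.28,"ty":0,"tz":0,"ax":0,"ay":0,"az":0,"hand":0}]'
python3 -m jog '[{"tx":-0.02,"ty":0,"tz":0,"ax":0,"ay":0,"az":0,"hand":0},{"tx":-0.04,"ty":0,"tz":0,"ax":0,"ay":0,"az":0,"hand":0},{"tx":-0.06,"ty":0,"tz":0,"ax":0,"ay":0,"az":0,"hand":0},{"tx":-0.08,"ty":0,"tz":0,"ax":0,"ay":0,"az":0,"hand":0},{"tx":-0.08,"ty":0,"tz":0,"ax":0,"ay":0,"az":0,"hand":0}]'
```

```text
time: 9.25
tool_pos: [560.2, 127.9, 216.2]
tcp_rot: [-180.0, -0.1, 101.1]
ft_force: [-1.2, 8.8, -0.4]
finger_gap: 0.2
time: 9.67
tool_pos: [562.4, 116.7, 216.3]
tcp_rot: [-180.0, -0.1, 101.1]
ft_force: [-2.0, 6.1, 0.5]
finger_gap: -0.0
```

```bash
python3 -m jog '[{"tx":-0.01,"ty":0,"tz":0,"ax":0,"ay":0,"az":0,"hand":0},{"tx":-0.02,"ty":0,"tz":0,"ax":0,"ay":0,"az":0,"hand":0},{"tx":-0.03,"ty":0,"tz":0,"ax":0,"ay":0,"az":0,"hand":0},{"tx":-0.03,"ty":0,"tz":0,"ax":0,"ay":0,"az":0,"hand":0}]'
python3 - <<'E'
from bench import *
from h import *
d=snapshot('scene');np.savez('pics/scene12.npz',**d)
cv2.imwrite('pics/scene12.png',cv2.resize(d['pixels'][140:290,180:380,::-1],None,fx=4,fy=4))
for k in ('scene0','scene12'):print(blobs(load(k),(0,180,90),(6,255,255))[0])
E
```

```text
time: 10.0
tool_pos: [562.6, 115.4, 216.4]
tcp_rot: [-180.0, -0.4, 101.1]
ft_force: [-5.4, 25.6, 3.0]
finger_gap: -0.2
[([315.2, 206.0], [312, 204, 7, 5, 33])]
[([315.0, 206.0], [312, 204, 7, 5, 35])]
```

View pics/scene12.png

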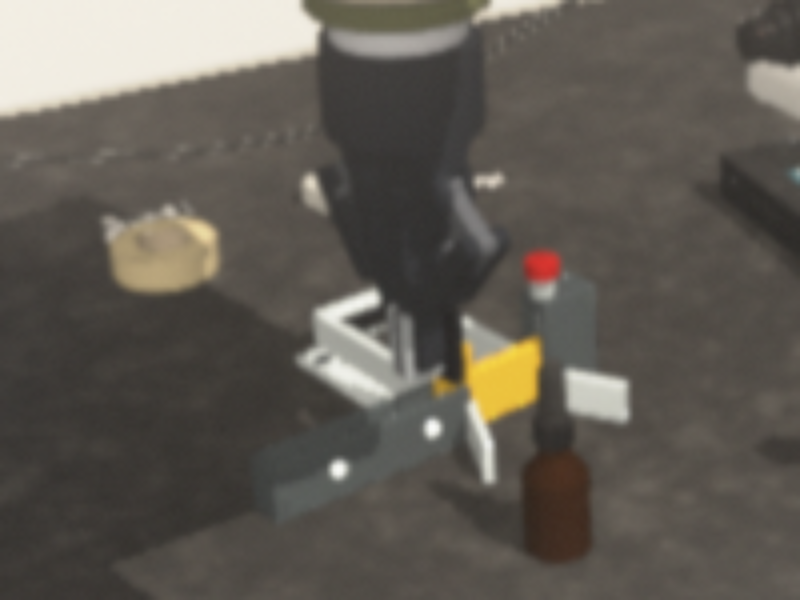

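The force rose to 26 N with almost no motion, which means the hard stop. The knob is back at its starting image height (v=206.0). I'll back off and check.

```bash
python3 -m jog '[{"tx":0.05,"ty":0,"tz":0,"ax":0,"ay":0,"az":0,"hand":0},{"tx":0.2,"ty":0,"tz":0,"ax":0,"ay":0,"az":0,"hand":0},{"tx":0.4,"ty":0,"tz":-0.2,"ax":0,"ay":0,"az":0,"hand":0},{"tx":0.4,"ty":0,"tz":-0.45,"ax":0,"ay":0,"az":0,"hand":0},{"tx":0.4,"ty":0,"tz":-0.7,"ax":0,"ay":0,"az":0,"hand":0}]'
python3 -m jog '[{"tx":0,"ty":0,"tz":-0.2,"ax":0,"ay":0,"az":0,"hand":0},{"tx":0,"ty":0,"tz":-0.3,"ax":0,"ay":0,"az":0,"hand":0},{"tx":0,"ty":0,"tz":-0.3,"ax":0,"ay":0,"az":0,"hand":0},{"tx":0,"ty":0,"tz":-0.3,"ax":0,"ay":0,"az":0,"hand":0}]'
python3 - <<'E'
from bench import *
from h import *
for n in ('wrist','scene','top'):
  d=snapshot(n);np.savez(f'pics/{n}13.npz',**d)
  im=d['pixels'][:,:,::-1]
  if n=='scene': im=cv2.resize(im[140:290,180:380],None,fx=4,fy=4)
  cv2.imwrite(f'pics/{n}13.png',im)
for k in ('scene0','scene13','top0','top13','wrist13'):
  print(k,blobs(load(k),(0,180,90),(6,255,255))[0])
for n in ('top0','top13'): print([b[0] for b in blobs(load(n),(0,0,190),(179,60,255),60)[0] if 240<b[0][0]<360])
l=11.3*np.pi/180;O=np.array([572,68.5]);ex=np.array([np.cos(l),np.sin(l)]);ey=np.array([-ex[1],ex[0]])
w=load('wrist13');t=load('top13')
k=[b[0] for b in blobs(w,(0,180,90),(6,255,255),60)[0]]
print('knob tri',[tri(w,a,t,(312,170.8)) for a in k])
E
```

```text
time: 10.47
tool_pos: [550.9, 171.7, 321.1]
tcp_rot: [-179.8, 0.1, 101.2]
ft_force: [0.5, 0.0, 0.3]
finger_gap: -0.1
time: 10.8
tool_pos: [552.4, 170.6, 367.5]
tcp_rot: [179.9, 0.1, 101.1]
ft_force: [-1.0, 0.4, -0.6]
finger_gap: -0.1
scene0 [([315.2, 206.0], [312, 204, 7, 5, 33])]
scene13 [([315.2, 206.0], [312, 204, 7, 5, 33])]
top0 [([312.0, 170.8], [309, 167, 7, 8, 42])]
top13 [([312.2, 170.5], [308, 167, 8, 8, 40])]
wrist13 [([322.0, 346.2], [316, 340, 13, 13, 141])]
[[323.4, 52.6], [261.5, 64.2], [294.0, 143.3], [287.1, 191.3], [351.8, 240.7]]
[[323.5, 52.7], [294.4, 142.4], [294.5, 149.1], [352.0, 240.6]]
knob tri [(array([576.94200855,  40.77060461,  81.53293093]), np.float64(0.8155672659033626))]
```

View pics/wrist13.png

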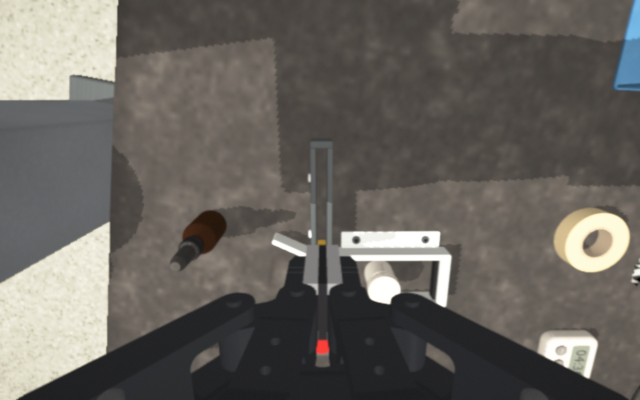

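View pics/scene13.png

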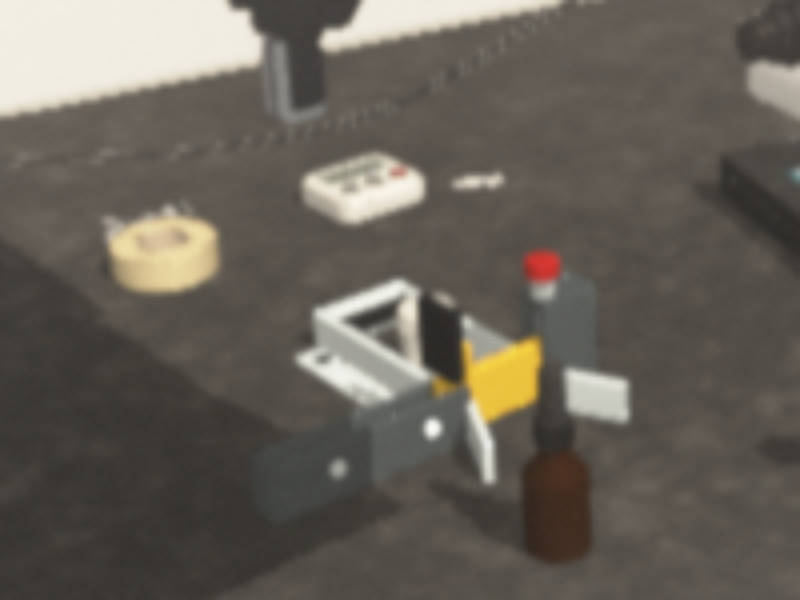

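The gate stays across the mouth after I backed away, and the knob is at its starting pixel. One clearer view before handing in.

```bash
python3 -m jog '[{"tx":-0.3,"ty":0.3,"tz":-0.2,"ax":0,"ay":0,"az":0,"hand":0.5},{"tx":-0.55,"ty":0.3,"tz":-0.2,"ax":0,"ay":0,"az":0,"hand":1},{"tx":-0.7,"ty":0.3,"tz":-0.2,"ax":0,"ay":0,"az":0,"hand":1},{"tx":-0.7,"ty":0.3,"tz":-0.2,"ax":0,"ay":0,"az":0,"hand":1},{"tx":-0.7,"ty":0.3,"tz":-0.2,"ax":0,"ay":0,"az":0,"hand":1}]'
python3 - <<'E'
from bench import *
from h import *
d=snapshot('wrist');np.savez('pics/wrist14.npz',**d)
cv2.imwrite('pics/wrist14.png',d['pixels'][:,:,::-1])
print(blobs(d,(0,180,90),(6,255,255),60)[0])
E
```

```text
time: 11.37
tool_pos: [616.5, 74.6, 394.6]
tcp_rot: [-179.8, -0.0, 100.9]
ft_force: [-0.9, -0.2, -0.3]
finger_gap: 60.2
[([272.0, 217.1], [263, 208, 19, 19, 291])]
```

View pics/wrist14.png

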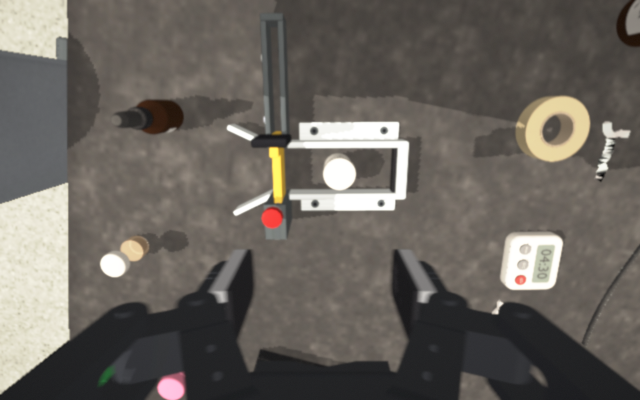

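The gate closes the lane. The jar (339,172) stands between the rails, and the knob is at (272,217).

```bash
python3 - <<'E'
from bench import *
from h import *
l=11.3*np.pi/180;O=np.array([572,68.5]);ex=np.array([np.cos(l),np.sin(l)]);ey=np.array([-ex[1],ex[0]])
L=lambda P:np.c_[(P[:,:2]-O)@ex,(P[:,:2]-O)@ey,P[:,2]].round(1)
d=load('wrist14');print('jar',L(onplane(d,[(339.3,171.5)],40)))
hs=d['pixels'][:,272].mean(1);print('plate edges v',[(v,int(hs[v])) for v in range(130,152)])
print('plate',L(onplane(d,[(272,135.5),(272,145.5)],76)))
P=depthpts(d,[(u,v) for u in range(268,277,2) for v in range(213,221,2)]);print('knob z',np.median(P[:,2]))
d1=load('wrist1');P=depthpts(d1,[(u,v) for u in range(343,352,2) for v in range(299,307,2)]);print('knob z start',np.median(P[:,2]))
print(hand_in())
E
```

```text
jar [[59.   3.5 40. ]]
plate edges v [(130, 60), (131, 62), (132, 71), (133, 80), (134, 63), (135, 39), (136, 26), (137, 26), (138, 34), (139, 41), (140, 48), (141, 51), (142, 49), (143, 48), (144, 46), (145, 47), (146, 76), (147, 151), (148, 196), (149, 204), (150, 205), (151, 205)]
plate [[ 2.8 40.4 76. ]
 [ 2.4 32.4 76. ]]
knob z 79.52208461584547
knob z start 79.80345000184062
the job is handed in; nothing more can be done
None
```

I placed the jar upright in the lane and released it while the gate was still open. I then pushed the gate home with the closed fingers, backed away, and handed the job in at about 11.4 s. No verdict is reported.

**Last checks, all with the arm clear:**
- **Jar:** it stands at about lane x = 59 mm, y = +3.5 mm, inside the limits.
- **Gate:** the pushing face moved from lane y of about 126–127 mm to about 40 mm. The force rose to 26 N with almost no motion, so the gate was against its hard stop, and it stayed there after I backed off.
- **Catch:** the knob's top measured 79.5 mm against 79.8 mm at the start, and its scene-camera pixel was unchanged, so the catch is down.
- **Vial and dropper bottle:** the vial is at its starting pixel to within about 0.2 px. For the dropper I only looked at the pictures, where it stands upright in the same spot.

**Disagreements:**
- **Knob position:** it measured at lane y of about −27.8 mm, not the stated −30 mm, roughly at the 2 mm calibration limit.
- **Vial height:** the two-view height came out at 43 mm instead of 52 mm, so I did not rely on it.
- **Grip:** the grip closed to 28.6 mm, which is the jar's body diameter rather than its 31 mm cap. The jar still hung upright.

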